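# Refit the cooker knob and hold it in

## Task

The control knob has come off the little gas cooker being repaired on the bench. Pick it up, turn it so that its D-shaped hole matches the flat of the valve spindle and push it fully home while the valve is still at off; then press knob and spindle right in against the spring, turn the knob anticlockwise until its white pointer stands at the large flame mark, and finish still gripping it and keeping it pressed in there, as one does while the flame guard warms up. Do not knock the roll of black tape, the jar of nails or the tape measure about.

Things in the scene. Friction and masses are not known exactly. Their poses are not given: they have to be found in the camera images.
- cooker: Single-burner gas cooker, grey case, bright top, 274 (x) by 234 mm (y), fixed. Origin: centre of its underside; x to its back, z up. Top plate at z 70 mm. Bare upright valve spindle near its front at x -92 mm, y 0. Pan support, 106 mm high, at x +36 mm, radius 86 mm. Printed round the spindle: off ring (at +x), large red flame 70 degrees anticlockwise of it, small flame at 140.
- spindle_tip (a point): Centre of the top of the steel valve spindle, 94 mm above the bench at rest. z up; x is the way its flat faces (at off: the cooker's +x, to the off ring). 12 mm diameter, one flat 3 mm from the axis (D-section), top 3 mm tapered; stands 24 mm above the top plate.
- valve_push (a joint): How far the spindle is pressed in, m: 0 at rest, 0.005 at the stop. Spring: about 5 N to start, 9 N at the stop.
- valve_spindle (a joint): Angle of the spindle, rad, anticlockwise from above: 0 off (as it starts), 1.22 large flame, 2.44 small flame, stop at 2.6. A ledge inside blocks turning beyond about 0.1 unless it is pressed in by 4 mm or more. Slight friction (0.02 N m), no spring.
- knob: Loose black knob, about 50 g, standing on the bench, hole down. Origin: centre of its underside; z up, x to the pointer. Skirt 47 mm across, dome up to 19 mm; wing to grip 42 mm long (x), 14 mm wide (y), top 39.5 mm above the origin. Home on the spindle at rest its underside is 77 mm above the bench, 72 mm when pressed in to the stop. Nothing but the gripper keeps it from lifting off.
- knob_pointer (a point): End of the white pointer line on the wing's top and +x end: 21 mm from the knob's axis, 17 mm above its underside. The knob's D-hole is open below, 17 mm deep, 13 mm across, its flat 3.3 mm from the axis on the pointer's side: so the pointer points the way the spindle's flat faces. Play on the spindle up to 0.25 rad either way.
- full_mark (a point): Point of the cooker's top plate in front of the large flame mark, 21 mm from the spindle's axis: the pointer's end must stand above it.
- tape_elec: Loose roll of black electrical tape, 55 mm across, 19 mm high. Origin: centre of its underside. Leave it alone.
- jar_nails: Loose glass jar of nails with red lid, 60 mm across, 76 mm high. Origin: centre of its underside. Leave it alone.
- tape_measure: Loose yellow tape measure, 37x78x62 mm. Origin: centre of its underside. Leave it alone.
Not all that is in view belongs to the job. What is meant by the knob is not blue or turquoise, and is the larger of those in its own colour.

How it is judged:
By the outcome, as a careful person would: the job done as asked, in the order asked, and still so for the second after the job is handed in, while the arm keeps its last pose, push and grip.
It also fails if it takes over 51 s, if anything falls off the work surface, if the arm or the gripper's body presses on something with over 40 N, if the wrist force passes 120 N, or if a joint passes its speed limit or range.

## Robot

A 6-joint arm with a two-finger parallel gripper is mounted at the origin on a cart in front of the work surface, level with it; the furniture and walls round the work are solid. World frame = base frame: x ahead of the robot, y to its left, z up, the work surface at z = 0. Lengths are in m, angles in rad, forces in N, time in s.
With the tool pointing down it reaches from about 0.375 to 0.975 m from the base axis. Payload 3.8 kg.
Tool frame: the origin (TCP) lies midway between the tips of the shut fingers; the grasp point (between the pads) lies 19 mm behind it; z points along the fingers, y is the line along which they close (so a half turn about z gives the same grasp; the last joint's range is limited). The gripper opens to 85 mm and grips with 20 to 120 N. Pads are 22 mm wide; open, the fingers measure 114 mm over their backs; the gripper's body (76 mm by 85 mm) begins 54 mm behind the grasp point. The pads swing forward as they close: fully open they stand 13 mm farther back than shut.
Start: joints at [-1.297, 0.264, 1.604, -0, 1.274, -0.037], TCP at [0.206, -0.643, 0.231] pointing down, gripper open.
Joint ranges: [-2.63, 2.63], [-0.94, 2.18], [0.31, 2.57], [-1.31, 4.45], [0, 2.66], [-2.55, 2.55]. Speed limits (rad/s): [2.57, 2.57, 3.14, 3.14, 3.14, 3.14].

## Interface

Orientations are given as a rotation vector (axis times angle).
In Python, from workcell import bot, cams gives the robot as it stands.
- The arm moves only by the tool play_rows, never from a script. Its argument "rows" is a list of rows, each a list of 2 entries, a list of its own where there are three numbers: the shift along the tool's x, y, z scaled (see below), then the turn, a rotation vector about the tool's x, y, z scaled (see below). A call has 1 to 20 rows; each row is the pose to reach, as a shift and turn from the pose commanded when the call began, along the tool's axes at that moment; what a row does not reach only later rows make up. The controller multiplies each number of a shift by 250 mm and each number of a turn by 45 degrees. A row lasts 1/12 s, in which the tool goes at most 41.7 mm and 7.16 degrees, less where a joint would pass 70% of its speed; a pose out of reach is approached as far as the arm can. A call with a number of a shift or a turn outside -1 to 1 is refused whole. A call with a gripper value outside its range is refused whole. "claw" is the opening, from -1 (shut) to 1 (fully open), set as the call begins (left out, the last holds). The fingers move at their own pace and stop on an object; "newtons" is the grip in N (left out, the last holds). Time passes only in rows, so rows that repeat a pose let the fingers close. It gives the time, the measured TCP pose, the force, the opening and the grip force at its end, in the units of the state.
- bot.read_state(): the state, without advancing time (a new reading comes with each control period).
- cams.read_camera(name): name is "side" or "top" or "wrist"; returns a dict with "image" (400x640x3 uint8, red, green, blue), "K" (3x3 intrinsics, pixels), "T" (4x4, takes a point from camera to world coordinates); the wrist camera has in their place "mount" (4x4, takes a point from camera to tool coordinates, whose origin is the TCP and whose axes are the flange's). Camera axes: x right, y down, z forward; pixel columns grow to the right and rows downward; lengths in m; the calibration is good to about 2 mm. A picture is of the moment at which its call begins: read the wrist's pose just before it. There is no depth.
- bot.finish_job(): hands the job in; it is judged then, once.
The state is a dict: "time": time; "q": joint angles; "joint_vel": joint speeds; "joint_torque": joint torques, N m; "tool_pos": TCP position; "tcp_rot": TCP orientation; "wrist_force": force on the tool from outside, world axes, zero at the start; "torque": the same for the moment, N m; "width": opening from 0.0 (shut) to 1.0 (fully open); "grip_force": force on a finger pad.
Only numpy, scipy, OpenCV 4.12 (cv2) and the standard library are available. Lean on these libraries where they do the work, as an engineer would, in place of code of your own. Each camera call takes 0.05 s, during which the arm holds its last target. There are 200 camera calls.

## Working session

There is one attempt and no reset: what is moved stays moved. The work goes in short steps, Python scripts to look and compute and a tool call to move; the robot and the scene stay as the last step left them, time stands still between calls to the robot, and variables do not carry over. Pictures are saved under pics/ and viewed, at most 10 in all, crops included, and the job is handed in when it is done.

Besides the shell and the picture viewer there is one more tool, called after "Request:" as name([rows], argument=value, ...), one row to a line, values as JSON. play_rows: Moves the arm, as the interface text tells. Its arguments: {"type":"object","properties":{"rows":{"type":"array","items":{"type":"array"}},"claw":{"type":"number"},"newtons":{"type":"number"}},"required":["rows"]}

```bash
mkdir -p pics; cat > h.py <<'E'
import numpy as np,cv2
from scipy.spatial.transform import Rotation as R
from workcell import bot,cams
def snap(n,f):
    c=cams.read_camera(n); cv2.imwrite(f,c["image"][:,:,::-1]); return c
def ray(c,u,v,T=None):
    T=c["T"] if T is None else T
    d=np.linalg.inv(c["K"])@[u,v,1]; return T[:3,3],T[:3,:3]@d
def atz(c,u,v,z,T=None):
    o,d=ray(c,u,v,T); return o+d*(z-o[2])/d[2]
def proj(c,p,T=None):
    T=c["T"] if T is None else T
    q=c["K"]@(np.linalg.inv(T)@np.append(p,1))[:3]; return q[:2]/q[2]
def tool():
    s=bot.read_state(); T=np.eye(4); T[:3,:3]=R.from_rotvec(s["tcp_rot"]).as_matrix(); T[:3,3]=s["tool_pos"]; return T
E
python3 - <<'E'
from h import *
print(bot.read_state())
for n in("top","side"):
    c=snap(n,f"pics/{n}0.png"); print(n,c["T"][:3].round(3),c["K"].round(1))
E
```

```text
{'time': 0.0, 'q': array([-1.29688157e+00,  2.64763323e-01,  1.60542514e+00, -9.36506676e-06,
        1.27366698e+00, -3.69116095e-02]), 'joint_vel': array([ 0.00018463,  0.0002268 , -0.00029021,  0.00056564, -0.0006207 ,
        0.00097891]), 'joint_torque': array([ 1.16472809e-03, -5.15101719e+01, -3.67315543e+01, -1.06414195e-04,
        1.28106301e-02, -7.35313591e-06]), 'tool_pos': array([ 0.20623156, -0.64193988,  0.22992754]), 'tcp_rot': array([-3.10150962e+00, -4.85938474e-01,  4.33866466e-04]), 'wrist_force': array([ 0.30711029,  0.05205877, -0.00278136]), 'torque': array([0.02795359, 0.0057598 , 0.00050509]), 'grip_force': 0.0, 'width': 1.0029065635064558}
top [[-0.013 -0.992  0.126  0.365]
 [-1.     0.014  0.006  0.152]
 [-0.008 -0.126 -0.992  1.069]] [[490.3   0.  325. ]
 [  0.  490.3 205.9]
 [  0.    0.    1. ]]
side [[ 1.    -0.016  0.021  0.47 ]
 [-0.026 -0.382  0.924 -0.798]
 [-0.007 -0.924 -0.383  0.471]] [[408.6   0.  320.3]
 [  0.  408.6 201.1]
 [  0.    0.    1. ]]
```

View pics/top0.png

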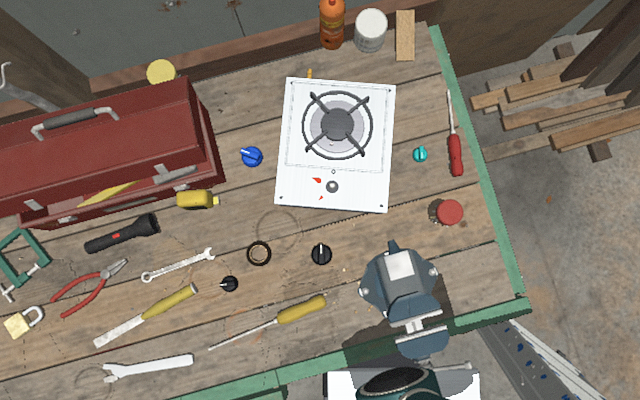

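View pics/side0.png

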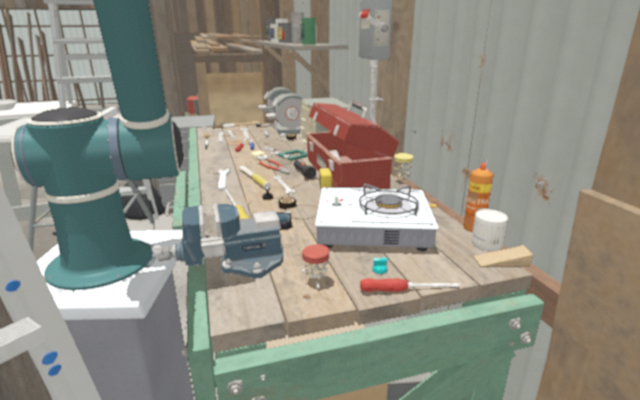

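Knob candidates in the top view are blue (251,157), turquoise (420,154), small black (229,284) and large black (321,253). The large black one fits, since it is neither blue nor turquoise and is the bigger of the two blacks. The spindle is at about (332,187). The jar is at (447,212), the tape roll at (259,253) and the tape measure at (195,199). I'll confirm with an enlarged crop.

```bash
python3 - <<'E'
from h import *
im=cv2.imread("pics/top0.png")
a=im[165:275,210:370]; cv2.imwrite("pics/crop1.png",cv2.resize(a,None,fx=5,fy=5,interpolation=cv2.INTER_CUBIC))
E
```

```text
(no output)
```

View pics/crop1.png

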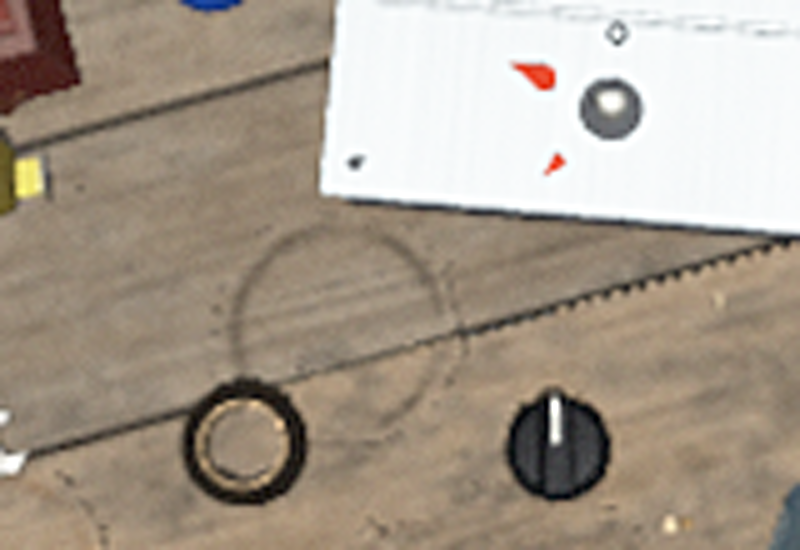

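```bash
python3 - <<'E'
from h import *
c=cams.read_camera("top")
P=lambda x,y:(210+x/5-.4,165+y/5-.4)
print("corners");q=[atz(c,u,v,.07) for u,v in[(287,78),(396,84),(387,213),(275,206)]]
for a in q:print(a.round(4))
ex=(q[0]+q[1]-q[2]-q[3])[:2];print("cen",np.mean(q,0).round(4),"yaw",np.degrees(np.arctan2(ex[1],ex[0])))
print("tip",atz(c,*P(611,100),.094).round(4),"base",atz(c,*P(611,115),.07).round(4))
print("offring",atz(c,*P(617,33),.07).round(4))
print("knob skirt",atz(c,*P(558.5,447),.008).round(4))
a=atz(c,*P(555,393),.0395);b=atz(c,*P(556,445),.0395);print("line",a.round(4),b.round(4),np.degrees(np.arctan2(*(a-b)[1::-1])))
for n,(x,y) in dict(roll=(259,253)).items():print(n,atz(c,x,y,.019).round(4))
print("jar",atz(c,449,212,.076).round(4))
w=cams.read_camera("wrist");print(w["mount"].round(3),w["K"].round(1)); 
print(tool().round(3))
E
```

```text
corners
[0.7676 0.2359 0.07  ]
[0.7505 0.0048 0.07  ]
[0.4759 0.0319 0.07  ]
[0.4936 0.2615 0.07  ]
cen [0.6219 0.1335 0.07  ] yaw -5.491500495947027
tip [0.5324 0.1443 0.094 ] base [0.5302 0.1442 0.07  ]
offring [0.5646 0.1412 0.07  ]
knob skirt [0.3959 0.1685 0.008 ]
line [0.4175 0.1692 0.0395] [0.3958 0.169  0.0395] 0.4055779588521746
roll [0.3995 0.3013 0.019 ]
jar [ 0.4754 -0.0934  0.076 ]
[[-0.001 -0.951 -0.311  0.08 ]
 [ 1.    -0.001 -0.001 -0.001]
 [ 0.    -0.311  0.951 -0.143]
 [ 0.     0.     0.     1.   ]] [[286.    0.  314.3]
 [  0.  286.  194.7]
 [  0.    0.    1. ]]
[[ 0.952  0.306 -0.     0.206]
 [ 0.306 -0.952  0.001 -0.642]
 [ 0.    -0.001 -1.     0.23 ]
 [ 0.     0.     0.     1.   ]]
```

Confirmed: the large black knob is at crop (558,447), world about (0.396, 0.169), with its pointer at about 0.4° to +x. The spindle is at about (0.531, 0.143), with cooker yaw about -5.5°.

Request:
play_rows([
  [[0.9,-0.6,-0.2],[0,0,0.396]],
  [[0.9,-0.6,-0.2],[0,0,0.396]],
  [[0.9,-0.6,-0.2],[0,0,0.396]],
  [[0.9,-0.6,-0.2],[0,0,0.396]],
  [[0.9,-0.6,-0.2],[0,0,0.396]],
  [[0.9,-0.6,-0.2],[0,0,0.396]],
  [[0.9,-0.6,-0.2],[0,0,0.396]],
  [[0.9,-0.6,-0.2],[0,0,0.396]],
  [[0.9,-0.6,-0.2],[0,0,0.396]],
], claw=1)

```text
time: 0.95
tool_pos: [0.3757, -0.4301, 0.2818]
tcp_rot: [3.141, 0.004, 0.001]
wrist_force: [0.4, 0.2, -0.8]
width: 1.0
grip_force: 0.0
```

Request:
play_rows([
  [[0.4,-1,0],[0,0,0]],
  [[0.4,-1,0],[0,0,0]],
  [[0.4,-1,0],[0,0,0]],
  [[0.4,-1,0],[0,0,0]],
  [[0.4,-1,0],[0,0,0]],
  [[0.4,-1,0],[0,0,0]],
  [[0.4,-1,0],[0,0,0]],
  [[0.4,-1,0],[0,0,0]],
  [[0.4,-1,0],[0,0,0]],
])

```text
time: 1.7
tool_pos: [0.4746, -0.1815, 0.2808]
tcp_rot: [3.141, 0.002, -0.002]
wrist_force: [0.6, 0.4, -0.0]
width: 0.998
grip_force: 0.0
```

Request:
play_rows([
  [[0.2,-1,0],[0,0,0]],
  [[0.2,-1,0],[0,0,0]],
  [[0.2,-1,0],[0,0,0]],
  [[0.2,-1,0],[0,0,0]],
  [[0.2,-1,0],[0,0,0]],
  [[0.2,-1,0],[0,0,0]],
  [[0.2,-1,0],[0,0,0]],
  [[0.2,-1,0],[0,0,0]],
])

```text
time: 2.37
tool_pos: [0.5254, 0.069, 0.2808]
tcp_rot: [3.141, 0.002, -0.001]
wrist_force: [0.0, -1.2, -0.1]
width: 1.003
grip_force: 0.0
```

Moving to view the spindle from close above.

Request:
play_rows([
  [[0,-0.3,0.28],[0,0,0]],
  [[0,-0.3,0.28],[0,0,0]],
  [[0,-0.3,0.28],[0,0,0]],
  [[0,-0.3,0.28],[0,0,0]],
  [[0,-0.3,0.28],[0,0,0]],
  [[0,-0.3,0.28],[0,0,0]],
])

```text
time: 2.87
tool_pos: [0.5259, 0.1416, 0.2121]
tcp_rot: [3.141, -0.004, 0.002]
wrist_force: [-0.2, -1.3, 0.6]
width: 1.003
grip_force: 0.0
```

```bash
python3 - <<'E'
from h import *
T=tool();c=snap("wrist","pics/w1.png");np.savez("w1.npz",T=T@c["mount"],K=c["K"])
W=T@c["mount"];print(T[:3,3],proj(c,[.531,.143,.094],W))
E
```

```text
[0.52587835 0.1415935  0.21212476] [313.63008155 183.60867869]
```

View pics/w1.png

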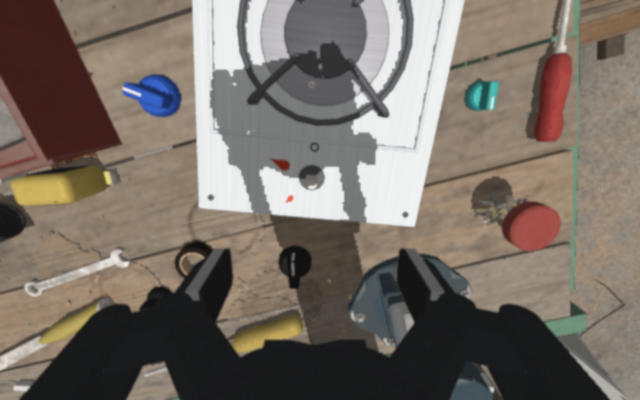

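Request:
play_rows([
  [[-0.53,-0.1,0.05],[0,0,0]],
  [[-0.53,-0.1,0.05],[0,0,0]],
  [[-0.53,-0.1,0.05],[0,0,0]],
  [[-0.53,-0.1,0.05],[0,0,0]],
  [[-0.53,-0.1,0.05],[0,0,0]],
  [[-0.53,-0.1,0.05],[0,0,0]],
  [[-0.53,-0.1,0.05],[0,0,0]],
])

```text
time: 3.5
tool_pos: [0.3947, 0.1687, 0.2005]
tcp_rot: [-3.141, 0.002, -0.006]
wrist_force: [-0.1, -0.2, 0.3]
width: 1.001
grip_force: 0.0
```

```bash
python3 - <<'E'
from h import *
T=tool();c=snap("wrist","pics/w2.png");np.savez("w2.npz",T=T@c["mount"],K=c["K"])
W=T@c["mount"];print(T[:3,3],proj(c,[.396,.1687,.0395],W))
E
```

```text
[0.39470827 0.16868596 0.2005156 ] [315.23344798 176.70353327]
```

View pics/w2.png

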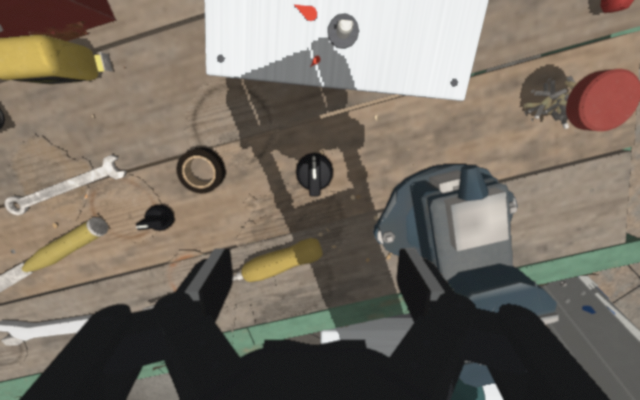

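The first wrist picture shows the spindle at about (312,177), the second the knob at (315,174) with the vice's left edge at about (380,235). I'll enlarge both in one view.

```bash
python3 - <<'E'
from h import *
a=cv2.imread("pics/w1.png")[140:210,270:350];b=cv2.imread("pics/w2.png")[140:210,275:355]
cv2.imwrite("pics/crop2.png",np.hstack([cv2.resize(x,None,fx=5,fy=5,interpolation=cv2.INTER_CUBIC) for x in(a,b)]))
w=np.load("w2.npz")
for z in(0,.06,.1): print("vise",z,atz(w,380,235,z,w["T"]).round(3),atz(w,470,175,z,w["T"]).round(3))
E
```

```text
vise 0 [0.306 0.083 0.   ] [ 0.388 -0.023  0.   ]
vise 0.06 [0.335 0.098 0.06 ] [0.403 0.011 0.06 ]
vise 0.1 [0.355 0.108 0.1  ] [0.413 0.033 0.1  ]
```

View pics/crop2.png

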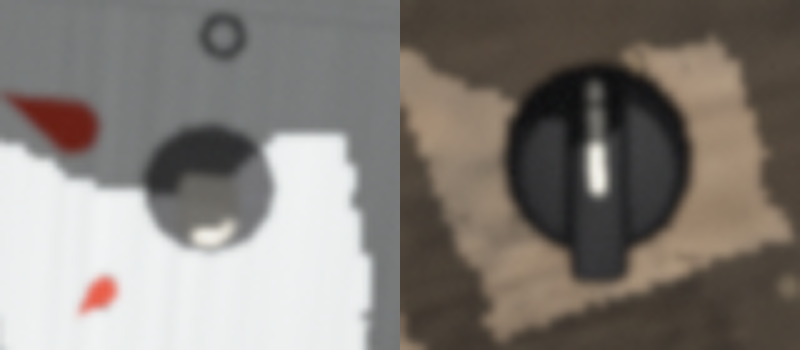

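```bash
python3 - <<'E'
from h import *
a=np.load("w1.npz");b=np.load("w2.npz")
A=lambda x,y,z:atz(a,270+x/5-.4,140+y/5-.4,z,a["T"]).round(4)
B=lambda x,y,z:atz(b,275+(x-400)/5-.4,140+y/5-.4,z,b["T"]).round(4)
print("base",A(209,187,.07),"tip",A(208.5,236,.094),"off",A(223,36,.07))
print("flame",A(60,118,.07), "small",A(100,292,.07))
print("skirt",B(597,157,.004),"L",B(505,157,.004),"R",B(690,157,.004),"front",B(597,62,.002))
print("wing back L,R",B(574,278,.0395),B(626,278,.0395),"mid white",B(598,193,.0395),B(597,142,.0395),"front base",B(594,82,.019))
print("wing sides top",B(573,240,.0395),B(627,240,.0395))
E
```

```text
base [0.5313 0.1453 0.07  ] tip [0.5279 0.1452 0.094 ] off [0.5622 0.1423 0.07  ]
flame [0.5458 0.1754 0.07  ] small [0.5085 0.1684 0.07  ]
skirt [0.3941 0.1701 0.004 ] L [0.3942 0.1925 0.004 ] R [0.3941 0.1475 0.004 ] front [0.417  0.1701 0.002 ]
wing back L,R [0.3747 0.1753 0.0395] [0.3747 0.1636 0.0395] mid white [0.3943 0.1698 0.0395] [0.4057 0.17   0.0395] front base [0.4152 0.1707 0.019 ]
wing sides top [0.3836 0.1754 0.0395] [0.3835 0.1634 0.0395]
```

Request:
play_rows([
  [[0.001,-0.004,0.2],[0,0,0]],
  [[0.001,-0.004,0.4],[0,0,0]],
  [[0.001,-0.004,0.6],[0,0,0]],
  [[0.001,-0.004,0.6],[0,0,0]],
  [[0.001,-0.004,0.64],[0,0,0]],
  [[0.001,-0.004,0.67],[0,0,0]],
  [[0.001,-0.004,0.7],[0,0,0]],
  [[0.001,-0.004,0.726],[0,0,0]],
  [[0.001,-0.004,0.726],[0,0,0]],
  [[0.001,-0.004,0.726],[0,0,0]],
], claw=0)

```text
time: 4.38
tool_pos: [0.3937, 0.1703, 0.0182]
tcp_rot: [-3.141, 0.0, -0.003]
wrist_force: [0.3, 0.4, 0.9]
width: 0.495
grip_force: 0.0
```

Request:
play_rows([
  [[0,0,0],[0,0,0]],
  [[0,0,0],[0,0,0]],
  [[0,0,0],[0,0,0]],
  [[0,0,0],[0,0,0]],
  [[0,0,0],[0,0,0]],
  [[0,0,0],[0,0,0]],
  [[0,0,0],[0,0,0]],
  [[0,0,0],[0,0,0]],
  [[0,0,0],[0,0,0]],
  [[0,0,0],[0,0,0]],
], claw=-1, newtons=50)

```text
time: 5.22
tool_pos: [0.3943, 0.1705, 0.019]
tcp_rot: [-3.141, -0.0, -0.005]
wrist_force: [-1.2, -1.6, 6.3]
width: 0.152
grip_force: 50.9
```

Request:
play_rows([
  [[0,0,-0.1],[0,0,0]],
  [[0,0,-0.25],[0,0,0]],
  [[0,0,-0.4],[0,0,0]],
  [[0,0,-0.55],[0,0,0]],
  [[0.1,0.03,-0.72],[0,0,0.122]],
  [[0.2,0.06,-0.72],[0,0,0.122]],
  [[0.344,0.102,-0.72],[0,0,0.122]],
  [[0.344,0.102,-0.72],[0,0,0.122]],
  [[0.344,0.102,-0.72],[0,0,0.122]],
  [[0.344,0.102,-0.72],[0,0,0.122]],
])

```text
time: 6.05
tool_pos: [0.4777, 0.1443, 0.1968]
tcp_rot: [3.138, -0.152, -0.003]
wrist_force: [-0.7, -0.4, -0.0]
width: 0.151
grip_force: 49.8
```

```bash
python3 - <<'E'
from h import *
T=tool();c=snap("wrist","pics/w3.png");np.savez("w3.npz",T=T@c["mount"],K=c["K"],tool=T)
W=T@c["mount"];print(T.round(4));print(proj(c,[.53,.1448,.094],W),proj(c,T[:3,3],W))
a=cv2.imread("pics/w3.png")[110:310,230:410]
cv2.imwrite("pics/crop3.png",cv2.resize(a[:150],None,fx=4,fy=4,interpolation=cv2.INTER_CUBIC))
E
```

```text
[[ 9.953e-01 -9.650e-02 -1.800e-03  4.777e-01]
 [-9.650e-02 -9.953e-01 -1.000e-04  1.443e-01]
 [-1.800e-03  3.000e-04 -1.000e+00  1.968e-01]
 [ 0.000e+00  0.000e+00  0.000e+00  1.000e+00]]
[308.65804026 134.86374371] [315.82013079 249.57129369]
```

View pics/crop3.png

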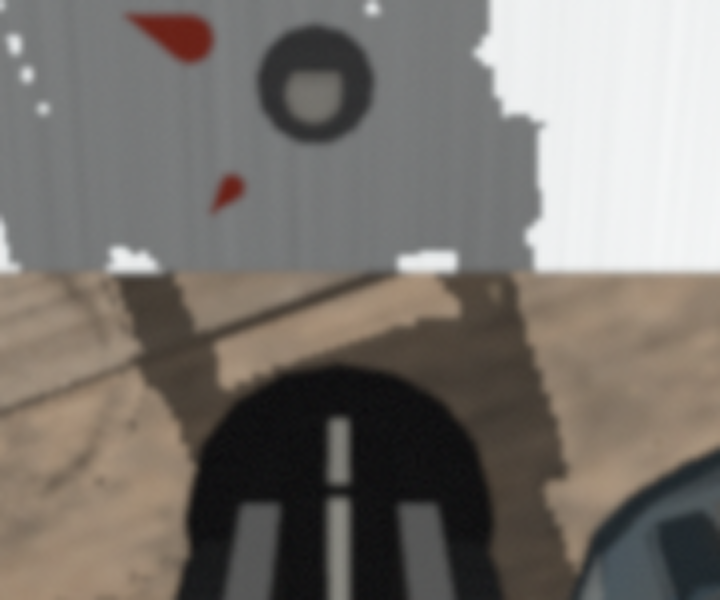

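The spindle tip is at crop (314,92) with its flat level in the image, so the yaw matches. The gripped knob's skirt spans 188–492 (centre 340), its front edge is at y=365, and the pointer line at 339 stands upright.

```bash
python3 - <<'E'
from h import *
a=np.load("w3.npz");T=a["tool"];Ti=np.linalg.inv(T)
def A(x,y,z):
    p=atz(a,230+x/4-.4,110+y/4-.4,z,a["T"]);return p.round(4),(Ti@np.append(p,1))[:3].round(4)
zb=T[2,3]-.019
print("tip",A(314,92,.094));print("base",A(316,84,.07))
print("front",A(340,365,zb+.002));print("L",A(188,500,zb+.004),"R",A(492,500,zb+.004))
print("line",A(339,450,zb+.028),A(339,560,zb+.0395))
print("edge front wing top",A(339,490,zb+.0395),A(339,418,zb+.019))
E
```

```text
tip (array([0.5319, 0.1451, 0.094 ]), array([ 0.054 , -0.0061,  0.1027]))
base (array([0.5312, 0.1452, 0.07  ]), array([ 0.0534, -0.0061,  0.1267]))
front (array([0.5007, 0.1427, 0.1798]), array([ 0.0231, -0.0007,  0.017 ]))
L (array([0.482 , 0.1678, 0.1818]), array([ 0.002 , -0.0238,  0.015 ])) R (array([0.4774, 0.1217, 0.1818]), array([0.0019, 0.0225, 0.015 ]))
line (array([0.4984, 0.1431, 0.2058]), array([ 0.0207, -0.0008, -0.009 ])) (array([0.4891, 0.144 , 0.2173]), array([ 0.0113, -0.0008, -0.0205]))
edge front wing top (array([0.4984, 0.1431, 0.2173]), array([ 0.0206, -0.0008, -0.0205])) (array([0.4992, 0.143 , 0.1968]), array([ 0.0215, -0.0008, -0.    ]))
```

Request:
play_rows([
  [[0.1,-0.01,0],[0,0,0]],
  [[0.216,-0.022,0.05],[0,0,0]],
  [[0.216,-0.022,0.15],[0,0,0]],
  [[0.216,-0.022,0.25],[0,0,0]],
  [[0.216,-0.022,0.3],[0,0,0]],
  [[0.216,-0.022,0.32],[0,0,0]],
  [[0.216,-0.022,0.32],[0,0,0]],
  [[0.216,-0.022,0.32],[0,0,0]],
  [[0.216,-0.022,0.32],[0,0,0]],
  [[0.216,-0.022,0.32],[0,0,0]],
])

```text
time: 6.93
tool_pos: [0.5341, 0.1451, 0.1192]
tcp_rot: [-3.137, 0.15, -0.005]
wrist_force: [0.0, -0.1, -0.5]
width: 0.147
grip_force: 49.8
```

Request:
play_rows([
  [[0,0,0],[0,0,0]],
  [[0,0,0],[0,0,0]],
  [[0,0,0],[0,0,0]],
])

```text
time: 7.18
tool_pos: [0.5333, 0.1448, 0.1179]
tcp_rot: [-3.138, 0.151, -0.002]
wrist_force: [0.1, -0.1, -1.5]
width: 0.15
grip_force: 49.8
```

```bash
python3 - <<'E'
from h import *
for i in range(4):
    T=tool();c=cams.read_camera("wrist");print(T[:3,3].round(4))
cv2.imwrite("pics/crop4.png",cv2.resize(c["image"][150:300,230:410,::-1],None,fx=4,fy=4,interpolation=cv2.INTER_CUBIC))
E
```

```text
[0.5333 0.1448 0.1179]
[0.5332 0.1448 0.1177]
[0.5331 0.1447 0.1175]
[0.533  0.1447 0.1174]
```

View pics/crop4.png

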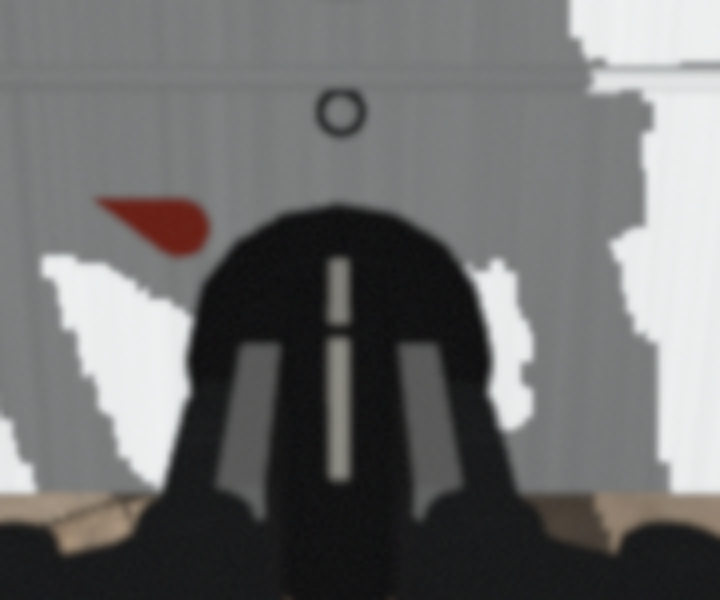

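The off ring at (341,112) lines up with the pointer line at x=339. Starting the insertion gently.

Request:
play_rows([
  [[-0.002,0,0.008],[0,0,0]],
  [[-0.002,0,0.016],[0,0,0]],
  [[-0.002,0,0.024],[0,0,0]],
  [[-0.002,0,0.03],[0,0,0]],
  [[-0.002,0,0.03],[0,0,0]],
  [[-0.002,0,0.03],[0,0,0]],
  [[-0.002,0,0.03],[0,0,0]],
  [[-0.002,0,0.03],[0,0,0]],
  [[-0.002,0,0.03],[0,0,0]],
])

```text
time: 8.13
tool_pos: [0.5323, 0.1448, 0.1098]
tcp_rot: [-3.138, 0.151, 0.0]
wrist_force: [-1.4, -0.6, 0.6]
width: 0.153
grip_force: 49.8
```

Request:
play_rows([
  [[-0.002,0,0.008],[0,0,0]],
  [[-0.002,0,0.016],[0,0,0]],
  [[-0.002,0,0.024],[0,0,0]],
  [[-0.002,0,0.024],[0,0,0]],
  [[-0.002,0,0.024],[0,0,0]],
  [[-0.002,0,0.024],[0,0,0]],
])

```text
time: 8.63
tool_pos: [0.5319, 0.1448, 0.1037]
tcp_rot: [3.138, -0.151, -0.0]
wrist_force: [-0.7, -0.5, -1.3]
width: 0.152
grip_force: 49.9
```

Request:
play_rows([
  [[-0.001,0,0.008],[0,0,0]],
  [[-0.001,0,0.016],[0,0,0]],
  [[-0.001,0,0.024],[0,0,0]],
  [[-0.001,0,0.03],[0,0,0]],
  [[-0.001,0,0.03],[0,0,0]],
  [[-0.001,0,0.03],[0,0,0]],
  [[-0.001,0,0.03],[0,0,0]],
  [[-0.001,0,0.03],[0,0,0]],
])

```text
time: 9.3
tool_pos: [0.5317, 0.1449, 0.0963]
tcp_rot: [-3.138, 0.151, -0.0]
wrist_force: [0.1, 0.2, -0.5]
width: 0.151
grip_force: 49.9
```

Nearly home. Next I press in, stepping 1 mm at a time.

Request:
play_rows([
  [[0,0,0.004],[0,0,0]],
  [[0,0,0.008],[0,0,0]],
  [[0,0,0.012],[0,0,0]],
  [[0,0,0.012],[0,0,0]],
  [[0,0,0.012],[0,0,0]],
  [[0,0,0.012],[0,0,0]],
])

```text
time: 9.8
tool_pos: [0.5319, 0.1449, 0.0939]
tcp_rot: [-3.138, 0.151, -0.001]
wrist_force: [-1.9, -0.3, 4.7]
width: 0.148
grip_force: 50.7
```

Request:
play_rows([
  [[0,0,0.004],[0,0,0]],
  [[0,0,0.008],[0,0,0]],
  [[0,0,0.008],[0,0,0]],
  [[0,0,0.008],[0,0,0]],
  [[0,0,0.008],[0,0,0]],
])

```text
time: 10.22
tool_pos: [0.5319, 0.1449, 0.0922]
tcp_rot: [-3.138, 0.151, -0.001]
wrist_force: [-2.3, -0.4, 6.8]
width: 0.159
grip_force: 51.0
```

Request:
play_rows([
  [[0,0,0.004],[0,0,0]],
  [[0,0,0.008],[0,0,0]],
  [[0,0,0.012],[0,0,0]],
  [[0,0,0.014],[0,0,0]],
  [[0,0,0.014],[0,0,0]],
  [[0,0,0.014],[0,0,0]],
  [[0,0,0.014],[0,0,0]],
])

```text
time: 10.8
tool_pos: [0.5321, 0.145, 0.0906]
tcp_rot: [-3.138, 0.151, -0.001]
wrist_force: [-7.3, -2.0, 17.9]
width: 0.148
grip_force: 53.5
```

At the stop (18 N). Turning anticlockwise now, with a small sideways relief.

Request:
play_rows([
  [[-0.002,0,0],[0,0,-0.05]],
  [[-0.002,0,0],[0,0,-0.1]],
  [[-0.002,0,0],[0,0,-0.18]],
  [[-0.002,0,0],[0,0,-0.26]],
  [[-0.002,0,0],[0,0,-0.34]],
  [[-0.002,0,0],[0,0,-0.42]],
  [[-0.002,0,0],[0,0,-0.5]],
  [[-0.002,0,0],[0,0,-0.58]],
  [[-0.002,0,0],[0,0,-0.66]],
  [[-0.002,0,0],[0,0,-0.74]],
  [[-0.002,0,0],[0,0,-0.8]],
  [[-0.002,0,0],[0,0,-0.8]],
  [[-0.002,0,0],[0,0,-0.8]],
  [[-0.002,0,0],[0,0,-0.8]],
])

```text
time: 11.97
tool_pos: [0.5319, 0.1451, 0.0906]
tcp_rot: [3.031, 0.826, 0.002]
wrist_force: [-6.8, -2.0, 16.4]
width: 0.153
grip_force: 53.3
```

```bash
python3 - <<'E'
from h import *
T=tool();s=bot.read_state();print(T[:3,3].round(4),s["wrist_force"].round(2),s["torque"].round(3),np.degrees(np.arctan2(T[1,0],T[0,0])),s["q"].round(2))
E
```

```text
[0.5319 0.1451 0.0906] [-6.82 -1.96 16.41] [-0.374  1.136 -0.052] 30.5040341245595 [ 0.22  0.16  2.   -0.    0.97  1.26]
```

Request:
play_rows([
  [[0,0,0],[0,0,-0.08]],
  [[0,0,0],[0,0,-0.16]],
  [[0,0,0],[0,0,-0.24]],
  [[0,0,0],[0,0,-0.32]],
  [[0,0,0],[0,0,-0.4]],
  [[0,0,0],[0,0,-0.48]],
  [[0,0,0],[0,0,-0.56]],
  [[0,0,0],[0,0,-0.64]],
  [[0,0,0],[0,0,-0.72]],
  [[0,0,0],[0,0,-0.8]],
  [[0,0,0],[0,0,-0.84]],
  [[0,0,0],[0,0,-0.84]],
  [[0,0,0],[0,0,-0.84]],
  [[0,0,0],[0,0,-0.78]],
  [[0,0,0],[0,0,-0.757]],
  [[0,0,0],[0,0,-0.757]],
  [[0,0,0],[0,0,-0.757]],
  [[0,0,0],[0,0,-0.757]],
])

```text
time: 13.47
tool_pos: [0.5321, 0.1449, 0.0906]
tcp_rot: [2.655, 1.678, 0.002]
wrist_force: [-5.5, -1.4, 16.9]
width: 0.156
grip_force: 53.1
```

```bash
python3 - <<'E'
from h import *
T=tool();s=bot.read_state();c=cams.read_camera("wrist")
print(T[:3,3].round(4),s["wrist_force"].round(2),s["torque"].round(3),np.degrees(np.arctan2(T[1,0],T[0,0])))
a=-5.5+70;m=np.array([.5312,.1448,.07])+.021*np.array([np.cos(np.radians(a)),np.sin(np.radians(a)),0])
p=proj(c,m,T@c["mount"]);print("mark px in crop",(p-[210,130])*4)
cv2.imwrite("pics/crop5.png",cv2.resize(c["image"][130:280,210:410,::-1],None,fx=4,fy=4,interpolation=cv2.INTER_CUBIC))
E
```

```text
[0.5321 0.1449 0.0906] [-5.45 -1.4  16.94] [-0.425  1.079 -0.009] 64.57614671839215
mark px in crop [416.79521289 297.66106549]
```

View pics/crop5.png

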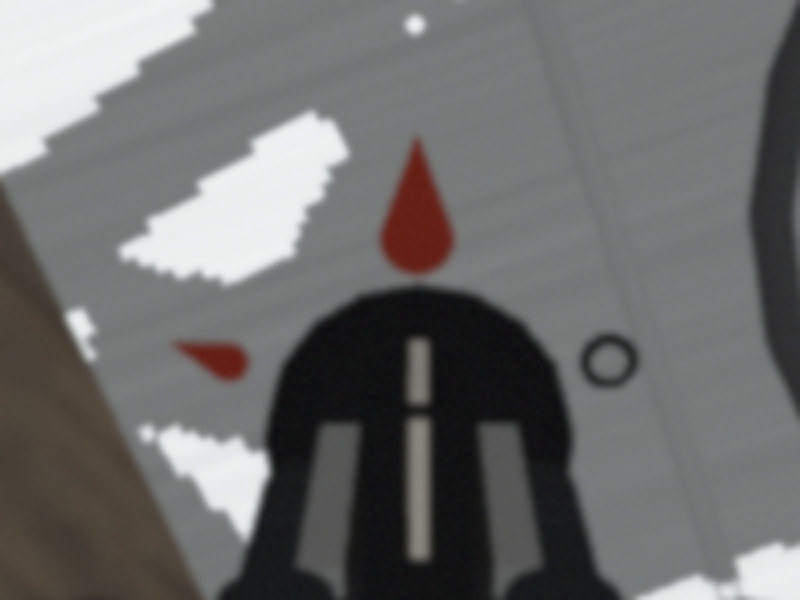

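The pointer line (x=419) points straight at the large flame (x=417). The knob is still gripped and pressed in with about 17 N, so I'm handing in.

```bash
python3 -c "
from workcell import bot
print(bot.finish_job())"
```

```text
the job is handed in; nothing more can be done
None
```

The knob is on the spindle and pressed in to the stop. I turned it 70° anticlockwise so the pointer stands at the large flame, and handed the job in at about 13.5 s, still gripped and held in with about 17 N. I couldn't see the spindle itself under the knob; the valve having turned with it is inferred from the low turning torque.

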